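# Stand the mixing tablet on its folding desk stand

## Robot

A 7-joint arm with a two-finger parallel gripper is mounted at the origin on the work surface. World frame = base frame: x ahead of the robot, y to its left, z up, the work surface at z = 0. Lengths are in m, angles in rad, forces in N, time in s.
With the tool pointing down it reaches from about 0.4 to 0.75 m from the base axis. Payload 19.5 kg.
Tool frame: the origin (TCP) lies between the finger pads; the fingertips stand tip_reach ahead of it and the grasp point (between the pads) lies 11 mm behind it (tip_reach is the distance from the TCP to the fingertips, in m); z points along the fingers, y is the direction in which the jaws open and shut (so a half turn about z gives the same grasp; the last joint's range is limited). The gripper opens to 85 mm and grips with 20 to 120 N. Pads are 22 mm wide; open, the fingers measure 114 mm over their backs; the gripper's body (76 mm by 85 mm) begins 54 mm behind the grasp point. The pads swing forward as they close: fully open they stand 13 mm farther back than shut.
Start: joints at [1.115, 0.707, -0.028, 1.485, 0.022, 0.951, -0.075], TCP at [0.231, -0.526, 0.201] pointing down, gripper open.
Joint ranges: [-2.71, 2.71], [-0.32, 2.16], [-1.57, 1.52], [0, 2.45], [-1.46, 4.6], [0, 2.02], [-2.83, 2.83]. Speed limits (rad/s): [1.89, 1.89, 2.57, 2.57, 3.01, 3.01, 3.01].

## Interface

Orientations are given as a unit quaternion [x, y, z, w].
In Python, from plant import reach, movel, move_j, set_gripper, wait, solve_ik, state, read_camera, PlanningError, close_job, tip_reach gives the robot as it stands. Calls block until the motion is done:
- reach(position, orientation): joint-space move of the TCP to a pose.
- movel(position, speed=0.15, attitude=None, until_force=None): straight line of the TCP; attitude=None keeps the orientation; speed is the mean speed in m/s. With until_force (N) it stops when the force on the tool has changed by that much, and returns True; else False.
- move_j(angles): joint-space move.
- set_gripper(opening, effort=None): opening from 0.0 (shut) to 1.0 (fully open); effort is the grip in N (None keeps the last); returns when the fingers have stopped.
- wait(seconds).
- solve_ik(position, orientation): joint angles nearest the present ones, or None.
- state(): the state.
- read_camera(name): name is "scene" or "top"; returns a dict with "frame" (400x640x3 uint8, red, green, blue), "fx", "fy", "cx", "cy" (pixels), "D" ([k1, k2, p1, p2, k3] as OpenCV has them; the pictures are not rectified), "rvec" (rotation vector, rad) and "tvec" (3), from world to camera coordinates, as OpenCV has them. Camera axes: x right, y down, z forward; pixel columns grow to the right and rows downward; lengths in m; the calibration is good to about 2 mm. A picture is of the moment at which its call begins. There is no depth.
A pose or a line that the arm cannot do raises PlanningError and nothing moves.
- close_job(): hands the job in, once; it reports no verdict.
The state is a dict: "t": time; "qpos": joint angles; "qvel": joint speeds; "joint_efforts": joint torques, N m; "position": TCP position; "eef_rot": TCP orientation; "wrist_force": force on the tool from outside, world axes, zero at the start; "ft_torque": the same for the moment, N m; "grip_width": opening from 0.0 (shut) to 1.0 (fully open).
Only numpy, scipy, OpenCV 4.12 (cv2) and the standard library are available. Lean on these libraries where they do the work, as an engineer would, in place of code of your own. Each camera call takes 0.05 s, during which the arm holds its last target. There are 200 camera calls.

## Task

Open the folding desk stand: swing its sprung leg up from lying flat, over past upright, until it snaps over-centre and stays against its stop. Then take the larger tablet out of the charging rack and stand it on its short edge down in the stand's slot, centred, leaning back against the open leg with its screen to the front of the stand. Let go of it there, do not drop it, and leave the smaller handset, the tape roll, the mug and the metal box alone.

Things in the scene. Friction and masses are not known exactly. Their poses are not given: they have to be found in the camera images.
- stand: Folding desk stand, dark steel, fixed to the desk (its place and yaw vary). Base plate 125 (x) x 150 (y) x 10 mm thick; origin at the middle of the plate's underside, z up, its front is -x, +x the back, y along the slot and the hinge. Two lips, each 5 mm thick, 130 mm long, rising from the plate (front lip to 24 mm height, rear lip to 16 mm), leave a slot 22 mm wide between them. Two hinge lugs at x = 0, y = +-62 mm, 45 mm high.
- stand_slot (a point): Middle of the slot's floor: stand frame x -45 mm, y 0, height 10 mm. The slot is open at both ends.
- stand_hinge (a point): Middle of the leg's hinge axis, which runs along the stand's y: stand frame x 0, y 0, height 32 mm.
- leg_bar (a point): Middle of the leg's crossbar, an aluminium round bar 12 mm in diameter and 110 mm long along the stand's y, 105 mm from the hinge axis. Two flat rails 10 mm wide at y = +-50 mm join it to the hinge, so the 90 mm between the rails is free. Folded, the bar hangs 32 mm (its axis) above the desk, 42 mm in front of the plate's front edge, with nothing below it; the leg then covers the slot.
- prop_leg (a joint): Angle of the leg, rad. 0: folded flat to the front (-x); it grows as the bar rises and swings towards +x; 1.57: straight up; 1.75: against its stop, leaning 10 degrees to the back, where the bar is 135 mm above the desk and 19 mm behind the hinge. A spring pulls it back to 0 below about 1.3 rad and on to the stop above; 2 to 3 N at the bar is enough to swing it.
- tablet: The larger, black tablet: 185 mm tall (z), 126 mm wide (y), 12 mm thick (x), about 0.4 kg. Origin at the middle of its lower short edge; z points up along its height; its screen faces -x, its plain back +x. At the start it stands on that edge, upright, in one of the two slots of the rack, screen to the rack's front. Held upright by its top edge it can be lifted straight out. Leaning in the open stand its z axis is 20 to 24 degrees from vertical (top to the stand's back).
- rack: Charging rack, grey plastic, fixed to the desk (place and yaw vary; it can be to the left or right of the stand). Base 160 (x) x 150 (y) x 12 mm; origin at the middle of its underside, front is -x. Two slots along y at x = -37.5 and +37.5 mm, floor at 12 mm height, 15 mm wide between fins that reach 52 mm height. Either slot may hold the tablet; the other holds the handset.
- handset: Smaller black handset, 148 mm tall (z), 74 mm wide (y), 11 mm thick (x), standing in the rack's other slot; origin at the middle of its lower edge. Leave it.
- tape_roll: Roll of black tape lying flat, 104 mm across, 48 mm high; origin under its centre. Leave it.
- mug: White mug, 80 mm across, 90 mm high, origin under its centre. Leave it.
- di_box: Grey metal box 75 x 115 x 42 mm, origin under its centre. Leave it.

How it is judged:
On the way:
1. the leg has snapped over-centre and stays against its stop without being held (value of joint prop_leg above 1.68 rad and contact force between the fingers and stand below 0.1 N), for 0.3 s.
At the end, for the whole second after the job is handed in: The leg is at its stop (above 1.68 rad); the tablet stands at rest with its lower edge on the slot's floor (origin between the lips and 4 to 20 mm above the desk), centred within 30 mm along the slot, parallel to it within 0.12 rad, leaning back 0.30 to 0.60 rad, screen to the front (value of joint prop_leg above 1.68 rad and x of tablet in the frame of stand between -0.058 and -0.032 m and y of tablet in the frame of stand between -0.03 and 0.03 m and z of tablet in the frame of stand between 0.004 and 0.02 m and angle between tablet's own z axis and vertical between 0.3 and 0.6 rad and angle between tablet's own x axis and vertical above 1.85 rad and angle between the y axis of tablet and the y axis of stand, either way round below 0.12 rad and linear speed of tablet below 0.02 m/s and angular speed of tablet below 0.1 rad/s); the robot touches nothing.
It fails at once if the handset, tape roll, mug or metal box is moved more than 30 mm (distance of any of handset, tape_roll, mug, di_box from where it was at the start of the episode above 0.03 m).
It fails at once if the tablet is dropped: it falls free of the fingers faster than 0.7 m/s (linear speed of tablet above 0.7 m/s and contact force between the fingers and tablet below 0.05 N).
It also fails if it takes over 64 s, if anything falls off the work surface, if the arm or the gripper's body presses on something with over 40 N, if the wrist force passes 120 N, or if a joint passes its speed limit or range.

## Working session

There is one attempt and no reset: what is moved stays moved. The work goes in short steps, each a Python script; the robot and the scene stay as the last script left them, time stands still between calls to the robot, and variables do not carry over. Pictures are saved under pics/ and viewed, about 8 in all and at most 12, crops included, and the job is handed in when it is done.

```bash
mkdir -p pics; ls; python3 - <<'E'
from plant import *
import cv2,pickle
for n in("scene","top"):
    c=read_camera(n); pickle.dump(c,open(n+'.pkl','wb'))
    cv2.imwrite(f'pics/{n}0.png',cv2.cvtColor(c['frame'],cv2.COLOR_RGB2BGR))
    print({k:c[k] for k in c if k!='frame'})
print(state()); print(tip_reach)
E
```

```text
pics
{'fx': 406.9324080385468, 'fy': 406.9324080385468, 'cx': 314.47812615736524, 'cy': 193.17187259983137, 'D': array([-0.10492034,  0.        ,  0.        ,  0.        ,  0.        ]), 'rvec': array([ 0.80308081,  2.78125125, -0.74631004]), 'tvec': array([ 0.39432664, -0.3043858 ,  1.10585148])}
{'fx': 445.72649414851463, 'fy': 445.72649414851463, 'cx': 310.5248412624272, 'cy': 205.70729366831316, 'D': array([0.04276482, 0.        , 0.        , 0.        , 0.        ]), 'rvec': array([ 2.18375135, -2.15055362,  0.12864127]), 'tvec': array([0.08425854, 0.5579274 , 1.07616659])}
{'t': 0.1, 'qpos': array([ 1.11531641,  0.70701166, -0.02761668,  1.4849415 ,  0.02200999,
        0.95090224, -0.07550953]), 'qvel': array([-8.23764096e-04,  5.05575899e-04, -8.39358558e-05, -9.81806228e-04,
        9.90581484e-04, -4.17171994e-04, -7.73849394e-05]), 'joint_efforts': array([ 5.77422674e-03, -8.84288621e+01,  1.23788394e+00, -2.36451191e+01,
        1.70546077e-02,  5.02529714e-03,  5.40208782e-05]), 'position': array([ 0.2310844 , -0.52623726,  0.20089348]), 'eef_rot': array([ 9.78674892e-01,  2.05414763e-01, -1.16636401e-04, -4.65597121e-04]), 'wrist_force': array([ 0.02784413, -0.28355455, -0.57062682]), 'ft_torque': array([-0.01062623,  0.01361488,  0.07553622]), 'grip_width': 0.9999168348446382}
0.008
```

View pics/top0.png

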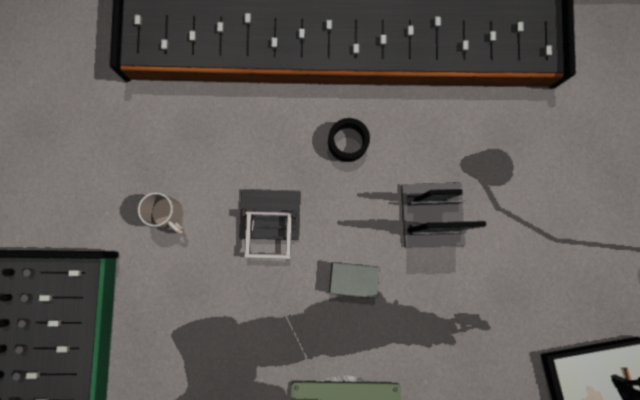

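View pics/scene0.png

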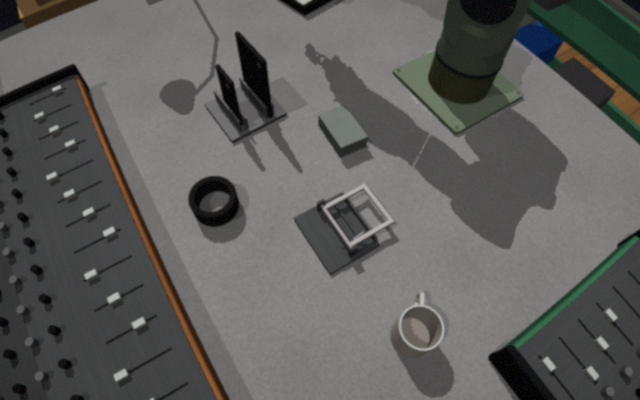

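Top view: the stand is at about (270,220), with its bar towards the robot at (268,257). The rack is at (433,215), with the tablet in the nearer slot (430-485,226). The box is at (355,280), the tape at (349,139) and the mug at (157,210). I'll enlarge the views to get accurate points.

```bash
cat > h.py <<'E'
import numpy as np,cv2,pickle
from scipy.spatial.transform import Rotation as R
def cam(n): return pickle.load(open(n+'.pkl','rb'))
def K(c): return np.array([[c['fx'],0,c['cx']],[0,c['fy'],c['cy']],[0,0,1]])
def ray(c,p):
    u=cv2.undistortPoints(np.array([[p]],float),K(c),c['D'])[0,0]
    Rm=cv2.Rodrigues(c['rvec'])[0]
    return -Rm.T@c['tvec'], Rm.T@np.array([u[0],u[1],1])
def onz(c,p,z):
    o,d=ray(c,p); return o+d*(z-o[2])/d[2]
def proj(c,P): return cv2.projectPoints(np.array(P,float).reshape(-1,1,3),c['rvec'],c['tvec'],K(c),c['D'])[0].reshape(-1,2)
def snap(n,f,box=None,s=1,gamma=1):
    from plant import read_camera
    c=read_camera(n); pickle.dump(c,open(n+'.pkl','wb')); crop(c,f,box,s,gamma); return c
def crop(c,f,box=None,s=1,gamma=1):
    im=cv2.cvtColor(c['frame'],cv2.COLOR_RGB2BGR)
    if box: im=im[box[1]:box[3],box[0]:box[2]]
    im=(255*(im/255.)**gamma).astype('uint8')
    cv2.imwrite(f,cv2.resize(im,None,fx=s,fy=s,interpolation=cv2.INTER_CUBIC))
E
python3 - <<'E'
from h import *
t=cam('top');s=cam('scene')
print(ray(t,(0,0))[0],ray(s,(0,0))[0])
def im(c,b,k): 
    f=cv2.cvtColor(c['frame'],cv2.COLOR_RGB2BGR)[b[1]:b[3],b[0]:b[2]]
    return cv2.resize((255*(f/255.)**.5).astype('uint8'),(400,300),interpolation=cv2.INTER_CUBIC)
A=np.vstack([np.hstack([im(t,(230,175,330,250+0),4)*0+im(t,(220,185,320,260),4),im(t,(390,175,490,250),4)]),
 np.hstack([im(s,(285,180,405,270),1),im(s,(200,25,320,145-30),1)])])
cv2.imwrite('pics/c1.png',A)
print(onz(t,(345,390),0),onz(t,(268,257),.032),onz(t,(430,226),.197),onz(t,(485,224),.197),onz(t,(355,280),.042),onz(t,(349,139),.048),onz(t,(157,210),.09))
E
```

```text
[0.43320131 0.09954241 1.13090448] [0.7762545  0.47781983 0.80010554]
[0.1118254 0.0023461 0.       ] [0.42860791 0.19489728 0.032     ] [ 0.49909473 -0.15716584  0.197     ] [ 0.5051903  -0.27164815  0.197     ] [ 0.37676313 -0.01705354  0.042     ] [ 7.22937612e-01 -2.18932675e-04  4.80000000e-02] [0.53423913 0.45060453 0.09      ]
```

View pics/c1.png

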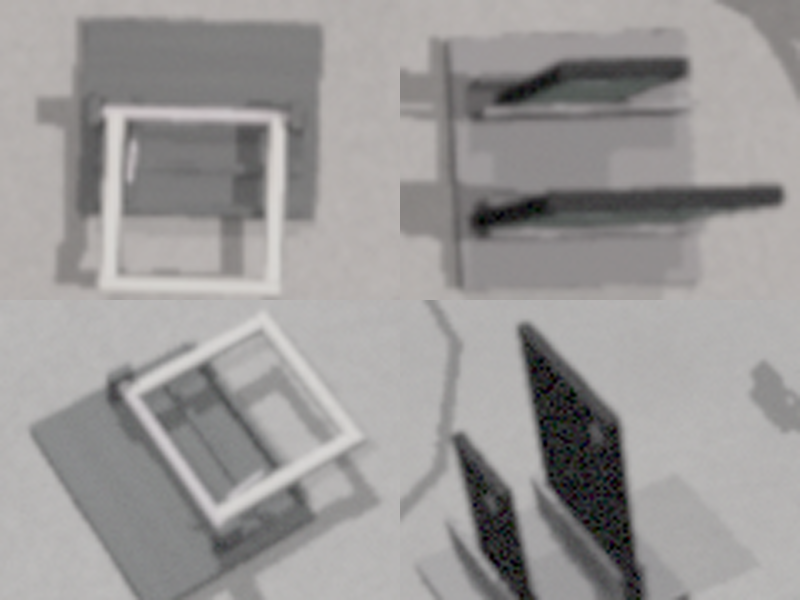

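```bash
python3 - <<'E'
from h import *
np.set_printoptions(precision=4,suppress=True)
t=cam('top');s=cam('scene')
T=lambda X,Y,z: onz(t,(220+X/4-.4,185+Y/4-.4),z)
print('plate back L,R, front R,L');P=[T(82,20,.01),T(322,25,.01),T(315,218,.01),T(78,215,.01)]
for p in P: print(p)
print(np.linalg.norm(P[0]-P[1]),np.linalg.norm(P[1]-P[2]),np.linalg.norm(P[0]-P[3]))
print('bar ends',T(103,284,.032),T(279,288,.032),'hinge',T(105,112,.032),T(285,118,.032))
# tablet
g=t['frame'].sum(2).astype(int)
for u in range(430,488,6):
    col=g[218:236,u]; d=np.where(col<110)[0]; print(u,218+d.min() if len(d) else None,218+d.max() if len(d) else None, col[::1])
U=lambda X,Y,z: onz(t,(390+(X-400)/4-.4,175+Y/4-.4),z)
print('tab top back edge L,R',U(556,190,.197),U(784,186,.197),'front edge',U(548,209,.197),U(784,205,.197))
print('handset',U(566,60,.16),U(688,60,.16))
S=lambda X,Y,z: onz(s,(200+(X-400)*.3,25+(Y-300)*.3),z)
print('scene tab back edge',S(522,325,.197),S(620,420,.197))
print('scene bar ends',*[onz(s,(285+x*.3,180+(y-300)*.3),.032) for x,y in((265,320),(360,435))])
print('proj plate');
E
```

```text
plate back L,R, front R,L
[0.5972 0.2718 0.01  ]
[0.5965 0.1197 0.01  ]
[0.4742 0.1219 0.01  ]
[0.4739 0.2702 0.01  ]
0.15207863453912412 0.12231987636232111 0.12332114222184792
bar ends [0.4312 0.2502 0.032 ] [0.4303 0.1427 0.032 ] hinge [0.5368 0.2524 0.032 ] [0.5348 0.1412 0.032 ]
430 223 230 [232 236 234 216 148  78  52  53  53  55  85  94  93 117 195 202 187 210]
436 223 230 [237 239 232 214 139  70  54  56  54  62  93 103  91 111 176 185 191 219]
442 223 230 [264 260 263 239 151  69  52  54  42  55  97 105 107 146 185 171 197 231]
448 223 229 [282 286 276 226 129  63  49  53  48  62  87  96 112 170 210 187 197 229]
454 222 229 [286 284 265 195 100  56  52  53  53  74  88  94 124 196 243 216 216 234]
460 222 229 [292 289 266 194 104  57  58  48  58  79  96 100 132 193 205 191 223 252]
466 222 226 [372 375 343 232 107  53  47  49  72 118 141 206 277 312 325 348 367 372]
472 222 226 [363 368 341 221  96  53  49  47  54 114 213 310 363 373 368 368 369 374]
478 222 226 [363 352 288 169  78  45  49  55  93 198 302 357 373 371 367 370 375 375]
484 222 225 [382 366 307 183  84  56  60  91 193 309 362 371 373 374 372 378 380 379]
tab top back edge L,R [ 0.5072 -0.1544  0.197 ] [ 0.5113 -0.2731  0.197 ] front edge [ 0.4972 -0.15    0.197 ] [ 0.5013 -0.2728  0.197 ]
handset [ 0.5819 -0.1709  0.16  ] [ 0.5829 -0.2376  0.16  ]
scene tab back edge [ 0.5087 -0.2688  0.197 ] [ 0.4977 -0.1482  0.197 ]
scene bar ends [0.429  0.1469 0.032 ] [0.4277 0.2483 0.032 ]
proj plate
```

The stand origin is about (0.535, 0.196) with yaw near 0: the plate measures 152x123 mm against 150x125, and bar to hinge is 105 mm, as given. The tablet's top centre is about (0.502, -0.211), with yaw about 0.04 and the screen to -x (plain back seen from behind). I'll start with the leg.

```bash
cat >> h.py <<'E'
def quat(yaw=0,lean=0,flip=1):
    y=np.array([flip,0,0.]);z=np.array([0,0,-1.]);x=np.cross(y,z)
    r=R.from_euler('z',yaw)*R.from_euler('y',lean)*R.from_matrix(np.c_[x,y,z]); return r.as_quat()
E
python3 - <<'E'
from h import *
from plant import *
np.set_printoptions(precision=3,suppress=True)
for f in(1,-1):
    print(f)
    for p,a,w in(([.43,.196,.021],0,0),([.55,.196,.125],0,0),([.502,-.211,.172],0,.04),([.502,-.211,.40],0,.04),([.55,.196,.36],.33,0),([.556,.196,.16],.38,0)):
        print(solve_ik(p,quat(w,a,f)))
st=state();p=st['position']
movel([p[0],p[1],.36],.2)
E
```

```text
1
[-0.547  0.892  0.093  2.02  -0.306  0.242 -0.19 ]
[-0.324  0.816 -0.147  1.544  0.151  0.793 -0.531]
[ 0.484  0.705 -0.273  1.634  0.238  0.835  0.153]
[ 0.505  0.522 -0.341  1.15   0.168  1.496  0.233]
[-0.253  0.88  -0.358  0.574  0.121  2.01  -0.492]
[-0.221  1.021 -0.313  0.955  0.109  1.541 -0.458]
-1
[-0.776  0.969  0.535  2.027 -1.135  0.482 -2.507]
[-0.767  0.968  0.84   1.56  -0.819  0.996 -2.818]
[ 0.03   0.779  0.621  1.65  -0.552  0.895 -2.233]
[ 0.058  0.565  0.615  1.167 -0.315  1.5   -2.483]
[-0.229  0.886 -0.468  0.572  0.195  2.019  2.613]
[ 0.026  1.231 -1.348  0.942  0.866  1.835  2.214]
```

```bash
python3 - <<'E'
from h import *
from plant import *
np.set_printoptions(precision=3,suppress=True)
q=quat(0,0,1)
reach([.431,.196,.20],q); set_gripper(.4,30)
print(movel([.431,.196,.021],.12,until_force=15), state()['position'])
print('grip',set_gripper(0.0,30),state()['grip_width'],state()['wrist_force'],state()['t'])
H=np.array([.5355,.196,.032])
for th in np.arange(.14,1.70,.14):
    movel(list(H+[-.105*np.cos(th),0,.105*np.sin(th)-.011]),.08)
    s=state();print(round(th,2),s['grip_width'],s['wrist_force'])
print(s['t'])
snap('scene','pics/s1.png',(240,100,440,300),3)
E
```

```text
False [0.431 0.196 0.021]
grip False -0.001416185089904466 [-0.381  0.132  0.625] 6.3667
0.14 0.0023875828480452816 [-0.006  0.148 -0.596]
0.28 -0.0017803524858557645 [-0.931  0.701  0.381]
0.42 0.005014542326327985 [-0.648 -0.208 -0.157]
0.56 0.0007537188129687923 [0.294 0.007 0.355]
0.7 -9.862719544177492e-05 [-1.042  0.307 -0.49 ]
0.84 0.002257015689660344 [-0.482  0.004  0.748]
0.98 0.0018630836311613348 [-0.438 -0.425 -0.047]
1.12 -0.003625643378836219 [-0.131  0.093 -0.213]
1.26 0.002984178089932688 [-0.581  0.615  0.004]
1.4 -0.002504905628700271 [-0.753 -0.09  -0.246]
1.54 -0.0019706054198794466 [ 0.515 -0.151 -0.878]
1.68 0.0002572477082411459 [-0.369 -0.058  0.25 ]
10.3667
```

View pics/s1.png

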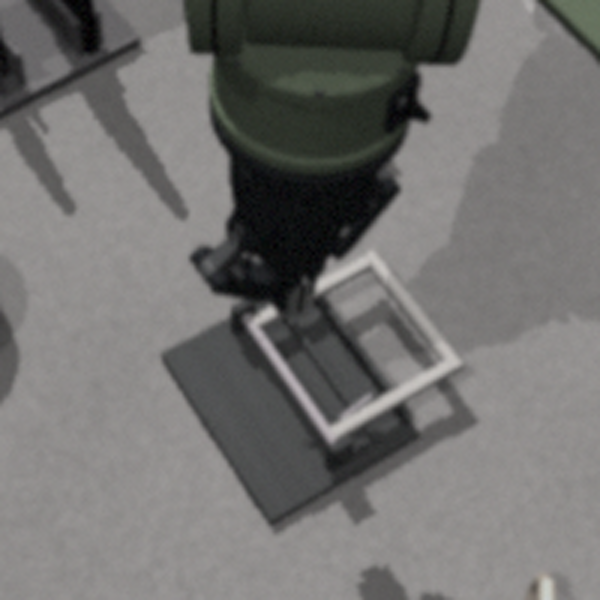

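The gripper closed on nothing: the width reads 0 and the leg frame, bar at crop (415,308), is still flat. I'll raise the arm, redo the descent and look before closing.

```bash
python3 - <<'E'
from h import *
from plant import *
np.set_printoptions(precision=3,suppress=True)
s=cam('scene');st=state();print(st['position'],R.from_quat(st['eef_rot']).as_matrix())
p=st['position'];print((proj(s,[p,p+[0,0,-.008]])-[240,100])*3)
movel([.546,.196,.20],.2); movel([.431,.196,.20],.2); set_gripper(.4,30)
movel([.431,.196,.021],.12,until_force=15); print(state()['position'],state()['grip_width'])
c=snap('scene','pics/a.png',(300,130,420,250),5); t=snap('top','pics/b.png',(220,180,340,300),5)
a=cv2.imread('pics/a.png');b=cv2.imread('pics/b.png')
m=np.hstack([a,b]);m=cv2.resize(m,(800,400));cv2.imwrite('pics/s2.png',(255*(m/255.)**.6).astype('uint8'))
print(proj(c,[.431,.196,.032]),proj(t,[.431,.196,.032]))
E
```

```text
[0.546 0.196 0.125] [[-0.  1. -0.]
 [ 1.  0. -0.]
 [-0. -0. -1.]]
[[284.966 322.79 ]
 [284.317 328.755]]
[0.431 0.196 0.021] 0.3993614695139083
[[377.022 202.889]] [[267.574 256.008]]
```

View pics/s2.png

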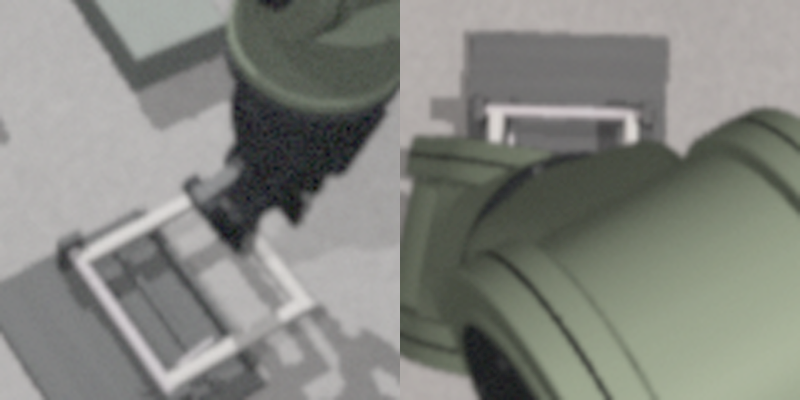

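The bar seems to pass between the fingers, but the tips look about 10 mm off from where I predicted them. I'll touch the bare desk with the fingers shut, which gives tip height by force and tip position by picture.

```bash
python3 - <<'E'
from h import *
from plant import *
np.set_printoptions(precision=3,suppress=True)
movel([.431,.196,.12],.2); movel([.45,.07,.12],.25); set_gripper(0,30)
print(movel([.45,.07,.0],.05,until_force=6)); st=state();print(st['position'],st['wrist_force'],st['t'],st['grip_width'])
p=st['position']
c=snap('scene','pics/s3.png'); u=proj(c,p+[0,0,-.008])[0]; print(u)
b=(int(u[0])-40,int(u[1])-40); crop(c,'pics/s3.png',(b[0],b[1],b[0]+80,b[1]+80),5,.6); print(b,(u-b)*5)
E
```

```text
False
[0.45 0.07 0.  ] [-0.35   0.596  0.602] 18.1083 0.0015412429177635676
[336.258 175.158]
(296, 135) [201.292 200.79 ]
```

View pics/s3.png

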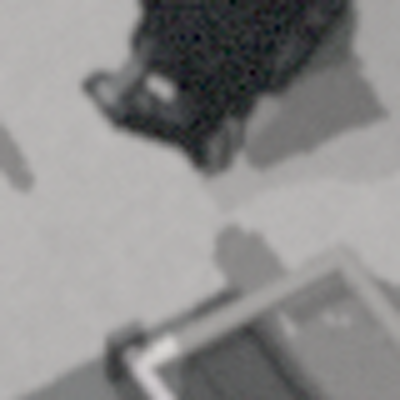

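The tips haven't reached the desk at a nominal TCP z of 0, so the tool is shorter than stated or the reported position is biased. I'll go down until contact.

```bash
python3 - <<'E'
from h import *
from plant import *
np.set_printoptions(precision=4,suppress=True)
print(movel([.45,.07,-.05],.04,until_force=6)); st=state();print(st['position'],st['wrist_force'],st['t'])
movel([.45,.07,st['position'][2]+.001],.04); p=state()['position']
c=snap('scene','pics/s4.png');b=(296,135);crop(c,'pics/s4.png',(296,135,376,215),5,.6)
print((proj(c,[[p[0],p[1],0]])-b)*5,p)
E
```

```text
True
[ 0.45  0.07 -0.03] [ 1.0823 -0.3461  6.1471] 18.9417
[[202.6005 191.5741]] [ 0.4499  0.07   -0.0293]
```

View pics/s4.png

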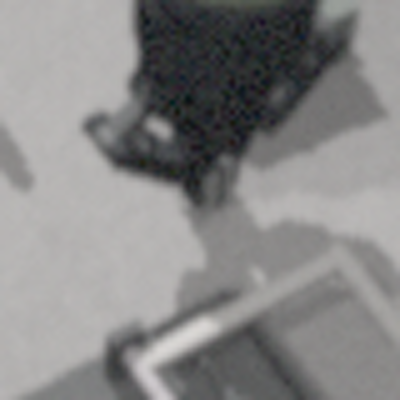

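Contact came at TCP z = -0.030 with x and y consistent in the picture. So the fingertips are really 30 mm behind the reported TCP, not 8 mm ahead, a 38 mm tool-length error. The real grasp point is about 49 mm behind the TCP, and I'll redo the leg with that.

```bash
cat >> h.py <<'E'
GB=.049  # true grasp point lies this far behind the reported TCP
def tcp(G,q): return list(np.array(G)+GB*R.from_quat(q).as_matrix()[:,2])
E
python3 - <<'E'
from h import *
from plant import *
np.set_printoptions(precision=3,suppress=True)
q=quat(0,0,1)
movel([.45,.07,.12],.25); movel([.431,.196,.12],.25); set_gripper(.4,30)
movel(tcp([.431,.196,.034],q),.12,until_force=15)
set_gripper(0.0,40); s=state();print(s['position'],s['grip_width'],s['wrist_force'],s['t'])
if s['grip_width']>.06:
  H=np.array([.5355,.196,.033])
  for th in np.arange(.14,1.70,.14):
    movel(tcp(H+[-.105*np.cos(th),0,.105*np.sin(th)],q),.08)
    s=state();print(round(th,2),s['grip_width'],s['wrist_force'])
print(s['t'])
E
```

```text
[ 0.431  0.196 -0.015] 0.12380804458963299 [ 0.291 -0.887  6.436] 22.7417
0.14 0.11929018371726463 [ 5.017  0.721 -2.939]
0.28 0.12077350024055111 [-0.256  0.081 -3.022]
0.42 0.1243191297920029 [-6.179 -0.267 -0.32 ]
0.56 0.12176299154200239 [-13.583  -0.142   3.332]
0.7 0.12058546410150756 [-25.106  -1.895  14.246]
0.84 0.12547668414235108 [-38.627  -3.826  32.305]
0.98 0.12005214755305889 [-40.965  -6.827  49.091]
1.12 0.11815963292188861 [-26.003  -6.722  48.977]
1.26 0.12063755745098875 [-12.499  -5.574  37.675]
1.4 0.11749225462188802 [-4.357 -5.154 24.543]
1.54 0.11834328219410488 [-0.489 -3.995 13.201]
1.68 0.12275983244282153 [ 0.649 -3.599 11.122]
26.725
```

```bash
python3 - <<'E'
from h import *
from plant import *
np.set_printoptions(precision=3,suppress=True)
set_gripper(.6,40); wait(.3); p=state()['position']; movel([p[0],p[1],p[2]+.12],.2); 
movel([.45,0,.22],.25); wait(.2); print(state()['t'],state()['wrist_force'])
c=snap('scene','pics/a.png',(270,120,420,270),4); t=snap('top','pics/b.png',(220,160,320,260),6)
g=np.hstack([cv2.resize(cv2.imread('pics/a.png'),(400,400)),cv2.resize(cv2.imread('pics/b.png'),(400,400))])
cv2.imwrite('pics/s5.png',(255*(g/255.)**.6).astype('uint8'))
E
```

```text
29.4667 [ 0.455 -1.058 -0.11 ]
```

View pics/s5.png

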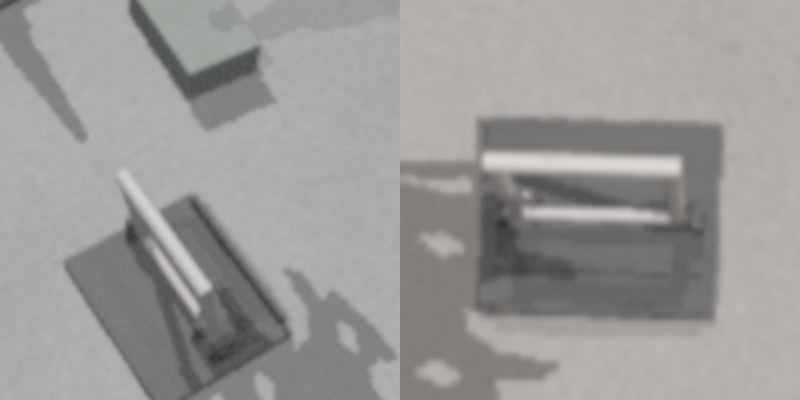

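The leg is open and stays up without being held, with the bar at top-crop (483,162)-(681,166). I'll refine the stand pose from the bar, then fetch the tablet.

```bash
python3 - <<'E'
from h import *
from plant import *
np.set_printoptions(precision=4,suppress=True)
t=cam('top');s=cam('scene')
T=lambda X,Y,z: onz(t,(220+(X-400)/4-.4,160+Y/4-.4),z)
S=lambda X,Y,z: onz(s,(270+X*.375-.3,120+Y*.375-.3),z)
print('bar top',T(483,162,.135),T(681,166,.135),'scene',S(124,174,.137),S(208,288,.137))
print('plate',T(479,119,.01),T(722,125,.01),T(715,319,.01),T(476,311,.01))
q=quat(.04,0,1)
reach(tcp([.502,-.211,.25],q),q); 
print(movel(tcp([.502,-.211,.182],q),.1,until_force=12),state()['position'])
set_gripper(0,70); st=state();print(st['grip_width'],st['wrist_force'],st['t'])
if st['grip_width']>.06:
    movel(tcp([.502,-.211,.24],q),.08); movel(tcp([.502,-.211,.40],q),.2)
    st=state();print(st['grip_width'],st['wrist_force'],st['t'])
    c=snap('scene','pics/a.png'); p=np.array([.502,-.211,.40]);r=R.from_euler('z',.04).as_matrix()
    u=proj(c,[p+r@[.006,y,z] for y in(-.063,.063) for z in(.014,-.171)])
    im=cv2.cvtColor(c['frame'],cv2.COLOR_RGB2BGR)
    for k in u: cv2.circle(im,tuple(np.int32(k)),2,(0,0,255),-1)
    im=cv2.resize(im[0:160,150:350],(800,640-40)) if 1 else im
    cv2.imwrite('pics/s6.png',(255*(im/255.)**.6).astype('uint8'));print(u)
E
```

```text
bar top [0.5551 0.2512 0.135 ] [0.5546 0.1401 0.135 ] scene [0.5534 0.1412 0.137 ] [0.5537 0.2473 0.137 ]
plate [0.5978 0.2737 0.01  ] [0.5965 0.1197 0.01  ] [0.4735 0.1219 0.01  ] [0.4763 0.2716 0.01  ]
False [ 0.5023 -0.2108  0.1335]
0.12730108296379605 [0.8355 0.2295 5.8441] 31.7167
0.1261150655531121 [-0.7595  0.3069 -3.0584] 33.5417
[[218.3593 -61.9795]
 [232.8094  19.8417]
 [251.1102 -33.4025]
 [261.4119  50.6576]]
```

View pics/s6.png

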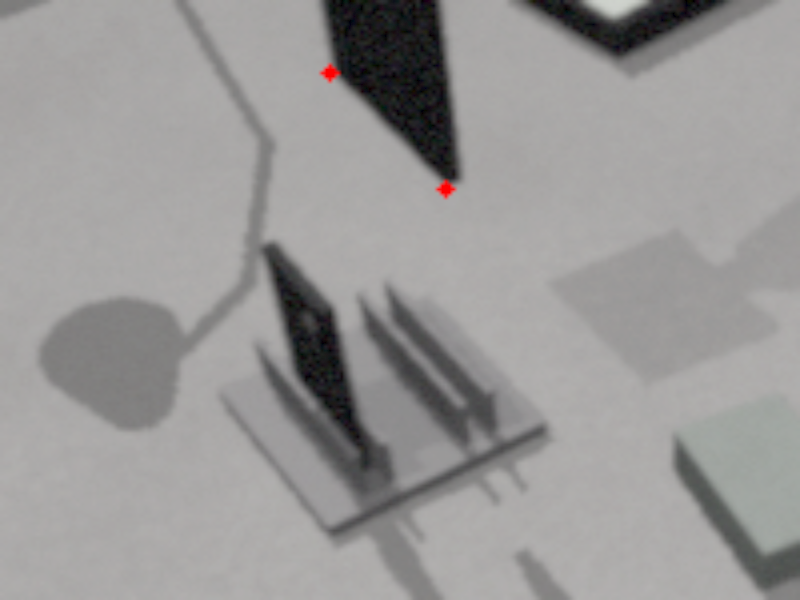

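The tablet is held. Its bottom corners are at (337,75) and (455,182), within about 2 px of prediction, so the tool-length model holds. I'll carry it above the slot, lean it 0.30 rad and check again before lowering.

```bash
cat >> h.py <<'E'
def place(O,a):
    q=quat(0,a,1); return tcp(np.array(O)+.170*np.array([np.sin(a),0,np.cos(a)]),q),q
E
python3 - <<'E'
from h import *
from plant import *
np.set_printoptions(precision=4,suppress=True)
P,q=place([.4895,.196,.17],.30); reach(P,q)
P,q=place([.4895,.196,.08],.30); movel(P,.15)
st=state();print(P,st['position'],st['grip_width'],st['t'])
def pts(O,a):
    r=R.from_euler('y',a).as_matrix(); return [np.array(O)+r@[.006,y,z] for y in(-.063,.063) for z in(.185,0)]
ims=[]
for n,b in(('scene',(270,20,420,270-100+50)),('top',(200,130,350,330))):
    c=snap(n,'pics/a.png'); im=cv2.cvtColor(c['frame'],cv2.COLOR_RGB2BGR)
    u=proj(c,pts([.4895,.196,.08],.30)); v=proj(c,[[.4905,.196-.065,.01],[.4905,.196+.065,.01]]); print(n,u,v)
    im=cv2.resize(im[b[1]:b[3],b[0]:b[2]],None,fx=2.666,fy=2.666,interpolation=cv2.INTER_CUBIC); im=(255*(im/255.)**.5).astype('uint8')
    for k in u: cv2.circle(im,tuple(np.int32((k-b[:2])*2.666)),2,(0,0,255),-1)
    for k in v: cv2.circle(im,tuple(np.int32((k-b[:2])*2.666)),2,(0,255,0),-1)
    ims.append(im)
cv2.imwrite('pics/s7.png',np.hstack(ims))
E
```

```text
[np.float64(0.5252579450060221), np.float64(0.196), np.float64(0.19559571518419833)] [0.5256 0.196  0.1965] 0.12773147499967452 35.875
scene [[316.1137 143.7186]
 [337.3492 184.0958]
 [360.0276 199.4802]
 [373.268  230.7163]] [[336.8909 198.4444]
 [371.3003 244.0413]]
top [[291.0693 196.139 ]
 [293.2726 229.0151]
 [227.2987 195.1192]
 [239.8037 228.2186]] [[294.8646 232.523 ]
 [243.0199 231.7551]]
```

View pics/s7.png

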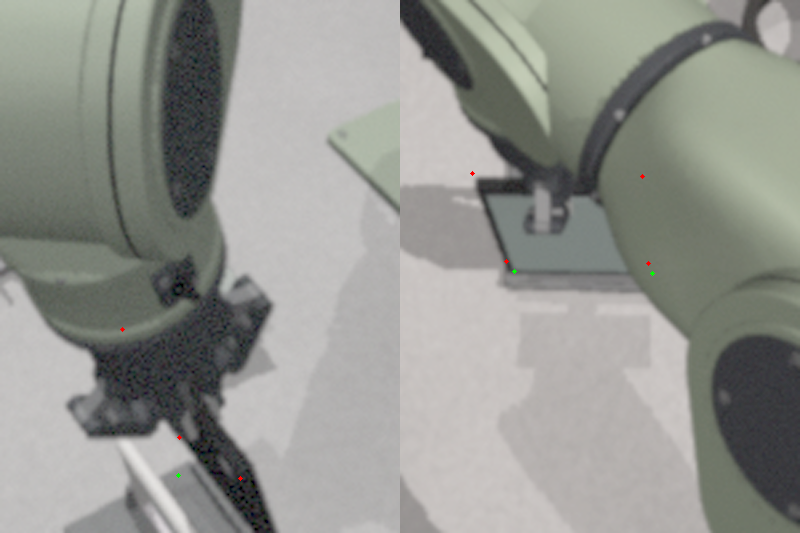

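In the top view the bottom front corner is at (510,272), within about 3 mm of the predicted (506,274). The top edge shows about 5 mm to the front, so the real lean is slightly under 0.30 rad. That should still fit the slot, so I'll lower until contact and check the height.

```bash
python3 - <<'E'
from h import *
from plant import *
np.set_printoptions(precision=4,suppress=True)
P,q=place([.488,.196,.035],.30); movel(P,.1)
P,q=place([.488,.196,.0],.30); P0=place([.488,.196,.012],.30)[0]
print(movel(P,.03,until_force=5)); st=state(); print('O z=',.012+st['position'][2]-P0[2],st['wrist_force'],st['position'],st['grip_width'],st['t'])
E
```

```text
True
O z= 0.012043881561195735 [ 2.3224 -0.1339  9.1188] [0.5241 0.1961 0.1276] 0.13196611113678058 37.35
```

It touched down at exactly the floor height, O z = 12 mm. Next I'll lean it back towards the bar and release.

```bash
python3 - <<'E'
from h import *
from plant import *
np.set_printoptions(precision=4,suppress=True)
for a in(.34,.37,.39):
    P,q=place([.488,.196,.0125],a); h=movel(P,.04,attitude=q,until_force=10); st=state(); print(a,h,st['wrist_force'],st['position'])
    if h: break
set_gripper(.3,30); wait(.4); st=state(); print(st['grip_width'],st['wrist_force'])
z=R.from_quat(st['eef_rot']).as_matrix()[:,2]
movel(list(st['position']-.12*z),.12); movel([.40,-.02,.30],.25,attitude=quat(0,0,1)); print(state()['t'],state()['wrist_force'])
ims=[]
for n,b in(('scene',(270,70,420,270)),('top',(200,130,350,330))):
    c=snap(n,'pics/a.png'); im=cv2.cvtColor(c['frame'],cv2.COLOR_RGB2BGR)
    im=cv2.resize(im[b[1]:b[3],b[0]:b[2]],None,fx=2.666,fy=2.666,interpolation=cv2.INTER_CUBIC); ims.append((255*(im/255.)**.5).astype('uint8'))
cv2.imwrite('pics/s8.png',np.hstack(ims))
E
```

```text
0.34 True [ 1.8926 -1.0669 -0.4763] [0.5288 0.1959 0.1265]
0.29832327158383326 [ 0.0404 -0.6589 -0.6878]
41.3 [-0.1693 -1.0965  0.2689]
```

View pics/s8.png

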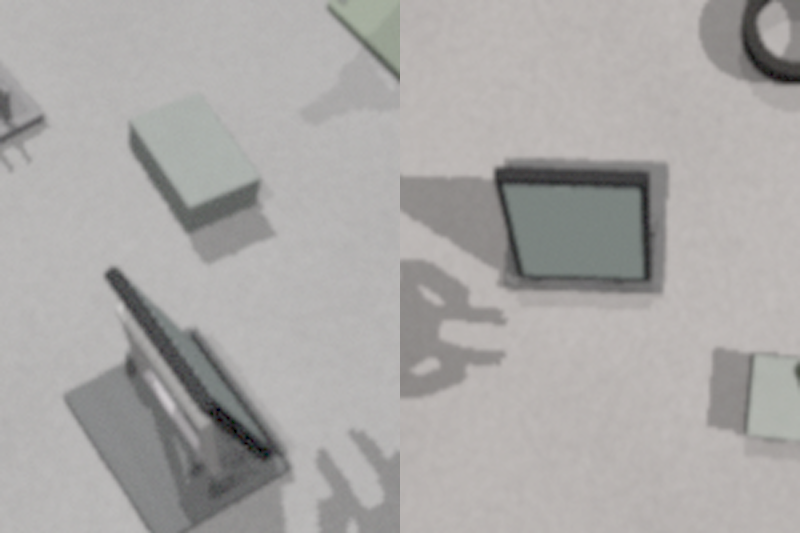

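The tablet leans against the open leg with its screen to the front, and the gripper is clear. One numeric check, then I'll hand in.

```bash
python3 - <<'E'
from h import *
from plant import *
np.set_printoptions(precision=4,suppress=True)
t=cam('top'); f=lambda X,Y,z: onz(t,(200+(X-400)/2.666-.3,130+Y/2.666-.3),z)
A,B=f(498,169,.179),f(647,172,.179); C,D=f(519,281,.016),f(649,282,.016)
print('top back edge',A,B,np.linalg.norm(A-B),'bottom front',C,D,np.linalg.norm(C-D))
m=(A+B)/2;n=(C+D)/2;print('lean',np.arcsin((m[0]-n[0])/np.hypot(.185,.012))-np.arctan(.012/.185),'yaw',np.arctan2(B[0]-A[0],A[1]-B[1]),'y off',(m[1]+n[1])/2-.196)
wait(.5);close_job()
E
```

```text
top back edge [0.5647 0.2534 0.179 ] [0.5642 0.1332 0.179 ] 0.12014129770049974 bottom front [0.4819 0.2566 0.016 ] [0.4828 0.1351 0.016 ] 0.12149689992057684
lean 0.39436983419153093 yaw -0.004136099120448952 y off -0.0014264897339703875
the job is handed in; nothing more can be done
```

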